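Jack a robot pedestal onto its drop leg

TASK

Use the pry bar over the ridged block to lever up the front edge of the heavy robot pedestal until the sprung drop leg on that edge has swung fully upright, and let the pedestal down so that it stays propped on the leg. Then take the bar out and lay it flat on the table, clear of the pedestal and the block. Do not topple the pedestal or shove it along the table, and leave the pendant, the carton and the copper blank where they are.

Things in the scene. Friction and masses are not known exactly. Their poses are not given: they have to be found in the camera images.
- pedestal: White robot pedestal, about 9 kg, loose. Foot plate 220 (own x) x 200 (y) x 20 mm on four rubber feet 24 mm tall (radius 16, at x +-88, y +-80); round column to 203 mm above the table. Origin: on the table under the plate's centre; z up. The front face, to be levered, is at own y = -100 mm and looks along own -y; it then tips back on its rear feet.
- lip (a point): Where the bar's toe should go in, on the pedestal's lower front edge: own x -45, y -100, z 24 mm. The space under the edge is 24 mm high and open more than 60 mm inwards between the feet. Axes as the pedestal's.
- leg (a joint): Drop leg: 14 mm steel rod, foot centre 50 mm from its pivot at the pedestal's own x 35, y -116, z 45 mm. Value in rad; 0: aslant, 40 degrees off upright, foot on the table towards own +x. A weak spring swings it to upright (0.71) and on to its stop (0.78) as the edge rises: 12 mm at least, 15 to 18 is sure (pedestal tipped 0.07 to 0.09 rad). It then carries the pedestal.
- fulcrum: Dark steel fulcrum block, 0.7 kg, loose, standing on the table in front of the pedestal's lip: 80 mm (own x, along the ridge) x 50 mm (own y) x 30 mm high with a rounded ridge (radius 10) along its top. Origin: centre of its underside. The ridge is 55 to 75 mm in front of the lip, about parallel to the edge.
- ridge (a point): Middle of the top of the fulcrum's ridge, 30 mm above the table. Axes as the block's.
- bar_mid (a point): Middle of the steel pry bar (380 mm long, about 0.6 kg), half-way up its 16 mm thickness, within 15 mm of its centre of mass. It starts flat on the table. Own x runs to the toe, z up. Shaft 22 mm wide; rubber handle 28 mm wide, x -190 to -80; toe x 130 to 190, underside flat, upper face tapering from 16 to 4 mm thick at the tip.
- bar_toe (a point): Tip of the pry bar's toe, at the bar's x = +190 mm, 2 mm above its underside. Axes as the bar's.
- bar: The pry bar itself; origin in the middle of its underside, axes as bar_mid. With its toe under the lip and the bar over the ridge it is handle-heavy and stays there, toe up against the edge, when let go; about 4 to 12 N down on the handle's end lifts the edge, the handle ending near level.
- pendant: Bystander: black hand-held robot pendant, 130 x 220 x 40 mm, lying on the table to the right of the work. Origin: centre of its underside.
- carton: Bystander: open cardboard box, 130 x 200 x 55 mm, with metal offcuts, beyond the work. Origin: centre of its underside.
- blank: Bystander: copper round 34 mm in diameter on a black 70 x 70 mm stand, 72 mm tall in all, between the robot and the pedestal. Origin: centre of its underside.
Not all that is in view belongs to the job. What is meant by the fulcrum is not red, and is the larger of those in its own colour.

How it is judged (in metres and radians):
On the way, in this order (a step that is already met when the one before it is completed fails the run):
1. the bar, bearing on the ridged block, lifts the pedestal's front edge (contact force between bar and pedestal above 8 N and contact force between bar and fulcrum above 8 N and angle between pedestal's own z axis and vertical above 0.03 rad), for 0.04 s.
2. the drop leg has swung upright (value of joint leg above 0.7 rad), for 0.1 s.
At the end, for the whole second after the job is handed in: The drop leg is upright (above 0.70 rad) and the pedestal rests propped on it, tipped back 0.045 to 0.12 rad; the bar lies still, flat on the table (middle under 22 mm, toe tip under 25 mm high), touching neither pedestal nor block, toe and middle over 150 mm from the pedestal's centre (value of joint leg above 0.7 rad and angle between pedestal's own z axis and vertical between 0.045 and 0.12 rad and height (world z) of bar_toe below 0.025 m and height (world z) of bar_mid below 0.022 m and contact force between bar and pedestal below 0.2 N and contact force between bar and fulcrum below 0.2 N and horizontal distance between each of bar_toe, bar_mid and pedestal above 0.15 m and linear speed of each of bar, pedestal below 0.02 m/s).
It fails at once if the pedestal is tipped more than 0.25 rad (angle between pedestal's own z axis and vertical above 0.25 rad).
It fails at once if the pedestal is shoved more than 40 mm (distance of pedestal from where it was at the start of the episode above 0.04 m).
It fails at once if the pendant is moved more than 30 mm (distance of pendant from where it was at the start of the episode above 0.03 m).
It fails at once if the carton is moved more than 30 mm (distance of carton from where it was at the start of the episode above 0.03 m).
It fails at once if the blank is moved more than 30 mm (distance of blank from where it was at the start of the episode above 0.03 m).
It also fails if it takes over 67 s, if anything falls off the work surface, if the arm or the gripper's body presses on something with over 40 N, if the wrist force passes 120 N, or if a joint passes its speed limit or range.

ROBOT

A 7-joint arm with a two-finger parallel gripper is mounted at the origin on the work surface. World frame = base frame: x ahead of the robot, y to its left, z up, the work surface at z = 0. Lengths are in mm, angles in degrees, forces in N, time in s.
With the tool pointing down it reaches from about 400 to 900 mm from the base axis. Payload 5.5 kg.
Tool frame: the origin (TCP) lies between the finger pads; the fingertips stand 25 mm ahead of it and the grasp point (between the pads) lies 6 mm ahead of it; z points along the fingers, y is the line along which they close (so a half turn about z gives the same grasp; the last joint's range is limited). The gripper opens to 85 mm and grips with 20 to 120 N. Pads are 22 mm wide; open, the fingers measure 114 mm over their backs; the gripper's body (76 mm by 85 mm) begins 54 mm behind the grasp point. The pads swing forward as they close: fully open they stand 13 mm farther back than shut.
Start: joints at [79.423, 28.699, -24.465, 88.831, 12.651, 65.22, -12.049], TCP at [281.47, -585.896, 256.31] pointing down, gripper open.
Joint ranges: [-164.97, 164.97], [-17.58, 116.51], [-87.97, 89.64], [11.32, 138.91], [-80.73, 260.73], [10.89, 115.49], [-147.41, 147.41]. Speed limits (degrees/s): [147.25, 147.25, 180, 180, 180, 180, 180].

INTERFACE

Orientations are given as a 3x3 rotation matrix whose columns are the frame's x, y, z axes.
In Python, from bench import get_state, eyes, robot gives the robot as it stands.
- The arm moves only by the tool servo_tool, never from a script. Its argument "series" is a list of rows, each an object of numbers: "ax", "ay", "az": the turn, a rotation vector about the tool's x, y, z in units of 5 degrees (1.0 is 5 degrees); "x", "y", "z": the shift along the tool's x, y, z in m; "gripper": the closure, from 0 (fully open) to 1 (shut). In form: [{"ax": .., "ay": .., "az": .., "x": .., "y": .., "z": .., "gripper": ..}, ...]. A call has 1 to 12 rows; each row is the pose to reach, as a shift and turn from the pose commanded when the call began, along the tool's axes at that moment; what a row does not reach only later rows make up. A row lasts 1/10 s, in which the tool goes at most 50 mm and 8.59 degrees, less where a joint would pass 70% of its speed; a pose out of reach is approached as far as the arm can. A call with a gripper value outside its range is refused whole. The fingers move at their own pace and stop on an object; "grip_force" is the grip in N (left out, the last holds). Time passes only in rows, so rows that repeat a pose let the fingers close. It gives the time, the measured TCP pose, the force, the opening and the grip force at its end, in the units of the state.
- get_state(): the state, without advancing time (a new reading comes with each control period).
- eyes.read_camera(name): name is "scene" or "top"; returns a dict with "image" (480x640x3 uint8, red, green, blue), "z_map" (480x640 float32, mm along the optical axis (not along the pixel's ray), 0 where there is no reading), "fx", "fy", "cx", "cy" (pixels), "k1" (the pictures are not rectified: a ray, as slopes to the right and down, at radius r is drawn at 1 + k1 r^2 times it, then the intrinsics apply), "pose" (4x4, takes a point from camera to world coordinates). Camera axes: x right, y down, z forward; pixel columns grow to the right and rows downward; lengths in mm; the calibration is good to about 2 mm. A picture is of the moment at which its call begins.
- robot.job_done(): hands the job in; it is judged then, once.
The state is a dict: "clock": time; "qpos": joint angles; "joint_velocities": joint speeds; "effort": joint torques, N m; "ee_pos": TCP position; "eef_rot": TCP orientation; "force": force on the tool from outside, world axes, zero at the start; "ft_torque": the same for the moment, N m; "gripper_width": finger opening in mm; "grip_force": force on a finger pad.
Only numpy, scipy, OpenCV 4.12 (cv2) and the standard library are available. Lean on these libraries where they do the work, as an engineer would, in place of code of your own. Each camera call takes 0.05 s, during which the arm holds its last target. There are 200 camera calls.

## Working session

There is one attempt and no reset: what is moved stays moved. The work goes in short steps, Python scripts to look and compute and a tool call to move; the robot and the scene stay as the last step left them, time stands still between calls to the robot, and variables do not carry over. Pictures are saved under pics/ and viewed, at most 10 in all, crops included, and the job is handed in when it is done.

Besides the shell and the picture viewer there is one more tool, called after "Emit:" by a JSON object that holds its "fn" and its "kwargs", one argument or row to a line. servo_tool: Moves the arm, as the interface text tells. Its arguments: {"type":"object","properties":{"series":{"type":"array","items":{"type":"object","properties":{"ax":{"type":"number"},"ay":{"type":"number"},"az":{"type":"number"},"x":{"type":"number"},"y":{"type":"number"},"z":{"type":"number"},"gripper":{"type":"number"}}}},"grip_force":{"type":"number"}},"required":["series"]}

```bash
ls; mkdir -p pics
python3 - <<'E'
from bench import get_state, eyes, robot
import cv2,numpy as np
for n in("scene","top"):
    d=eyes.read_camera(n); cv2.imwrite(f"pics/{n}0.png",d["image"][...,::-1]); np.savez(f"{n}0.npz",**d)
    print(n,d["fx"],d["fy"],d["cx"],d["cy"],d["k1"]);print(np.round(d["pose"],3))
s=get_state();print(s["clock"],s["ee_pos"],s["eef_rot"],s["force"])
E
```

```text
pics
scene 513.7204886174693 513.7204886174693 313.7413964413338 244.86488894868592 -0.136656326903969
[[-6.800000e-01  5.430000e-01 -4.940000e-01  1.012659e+03]
 [ 7.330000e-01  5.210000e-01 -4.370000e-01  3.857150e+02]
 [ 2.000000e-02 -6.590000e-01 -7.520000e-01  7.410200e+02]
 [ 0.000000e+00  0.000000e+00  0.000000e+00  1.000000e+00]]
top 443.16470028332697 443.16470028332697 315.7069997899574 238.3485506630121 -0.09008384872812666
[[ 1.08000e-01 -9.70000e-01  2.19000e-01  3.58428e+02]
 [-9.94000e-01 -1.05000e-01  2.80000e-02 -4.66870e+01]
 [-4.00000e-03 -2.21000e-01 -9.75000e-01  1.09465e+03]
 [ 0.00000e+00  0.00000e+00  0.00000e+00  1.00000e+00]]
0.1 [ 281.14513315 -585.39723056  255.33060205] [[ 9.01362500e-01  4.33064815e-01 -7.14222396e-04]
 [ 4.33065399e-01 -9.01361004e-01  1.64335896e-03]
 [ 6.79087289e-05 -1.79056715e-03 -9.99998395e-01]] [-0.29739213 -0.2765687  -0.80792912]
```

View pics/scene0.png

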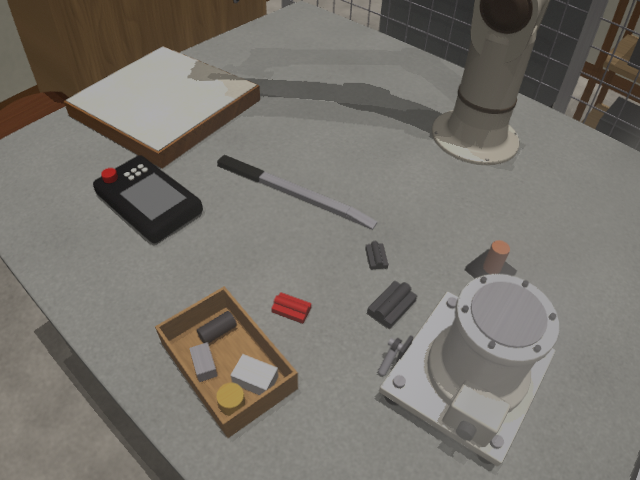

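View pics/top0.png

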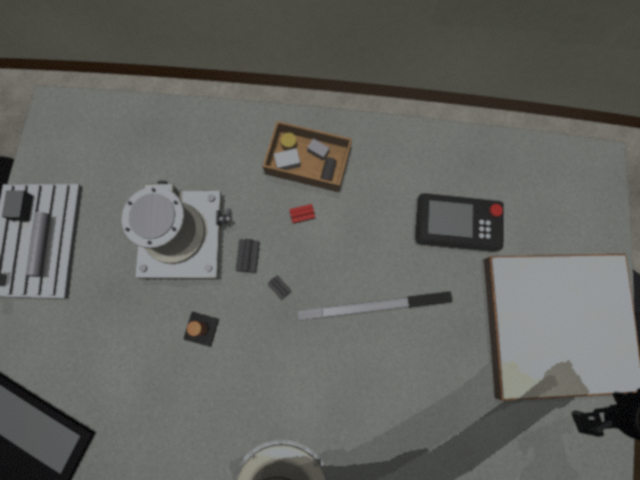

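```bash
cat > h.py <<'E'
import numpy as np, cv2
def rays(d,uv):
    K=np.array([[d["fx"],0,d["cx"]],[0,d["fy"],d["cy"]],[0,0,1]],float)
    return cv2.undistortPoints(np.asarray(uv,float).reshape(-1,1,2),K,np.array([float(d["k1"]),0,0,0]))[:,0]
def plane(d,uv,z):
    r=rays(d,uv); r=np.c_[r,np.ones(len(r))]@d["pose"][:3,:3].T; o=d["pose"][:3,3]
    return o+r*((z-o[2])/r[:,2])[:,None]
def cloud(d):
    v,u=np.mgrid[0:480,0:640]; r=rays(d,np.c_[u.ravel(),v.ravel()]); zz=d["z_map"].ravel()[:,None]
    p=np.c_[r*zz,zz]@d["pose"][:3,:3].T+d["pose"][:3,3]; p[zz[:,0]==0]=np.nan
    return p.reshape(480,640,3)
def box(p,lo,hi): return np.all((p>lo)&(p<hi),axis=2)
E
python3 - <<'E'
from h import *
D={n:dict(np.load(n+"0.npz")) for n in("scene","top")}
top=D["top"]
print(plane(top,[[248,256],[300,314],[450,297],[138,192],[220,190],[219,277],[137,278],[224,216],[279,287]],20).round())
for n,d in D.items():
    p=cloud(d); print(n)
    P0=plane(top,[[248,256]],20)[0]; 
    tab=box(p,[P0[0]-150,P0[1]-250,-20],[P0[0]+150,P0[1]-80,20]); print("table z",np.nanmedian(p[tab][:,2]))
    def rep(name,m):
        q=p[m]; r=cv2.minAreaRect(q[:,:2].astype(np.float32)); print(name,m.sum(),np.round(r[0],1),np.round(r[1],1),round(r[2],1),"z",np.percentile(q[:,2],[5,50,95]).round(1))
    rep("fulcrum",box(p,[P0[0]-45,P0[1]-45,8],[P0[0]+60,P0[1]+38,40]))
    b=plane(top,[[300,314],[450,297]],8)
    rep("bar",box(p,[min(b[:,0])-25,min(b[:,1])-20,6],[max(b[:,0])+25,max(b[:,1])+20,40]))
    c=plane(top,[[138,192],[219,277]],44)
    rep("plate",box(p,[min(c[:,0])-40,min(c[:,1])-20,39],[max(c[:,0])+40,max(c[:,1])+20,49]))
E
```

```text
[[ 538.  145.   20.]
 [ 411.    1.   20.]
 [ 490. -357.   20.]
 [ 673.  456.   20.]
 [ 700.  242.   20.]
 [ 478.  209.   20.]
 [ 452.  414.   20.]
 [ 633.  221.   20.]
 [ 470.   59.   20.]]
scene
table z 1.731242035453306
fulcrum 1295 [539.1 152.2] [83.1 50.9] 1.3 z [12.2 20.2 31.6]
bar 1886 [ 451.5 -174.5] [105.9 373. ] 0.4 z [ 7.4 16.  19.3]
plate 5644 [573.5 312.4] [220.9 227.8] 6.4 z [42.2 44.8 47.1]
top
table z -0.3111615304009092
fulcrum 673 [540.1 150.4] [81.5 51.9] 1.1 z [13.8 19.3 30.4]
bar 1468 [ 447.  -180.6] [ 35.  375.2] 14.0 z [ 9.2 15.  18.3]
plate 2857 [574.8 308.6] [221.3 228.6] 6.3 z [40.2 43.3 46.9]
```

Run:
```python
from h import *
D={n:dict(np.load(n+"0.npz")) for n in("scene","top")}
for n,d in D.items():
    p=cloud(d); print(n)
    m=box(p,[395,-385,6],[515,25,40]); k,l,st,_=cv2.connectedComponentsWithStats(m.astype(np.uint8)); m=l==1+st[1:,4].argmax()
    q=p[m]; r=cv2.minAreaRect(q[:,:2].astype(np.float32)); print("bar",np.round(r[0],1),np.round(r[1],1),round(r[2],2),"z",np.percentile(q[:,2],[5,50,95]).round(1))
    f=cv2.fitLine(q[:,:2].astype(np.float32),cv2.DIST_HUBER,0,.01,.01).ravel(); print(" line",f.round(3))
    a=(q[:,:2]-f[2:])@f[:2]; print(" ends",(f[2:]+f[:2]*a.min()).round(1),(f[2:]+f[:2]*a.max()).round(1))
    # fulcrum ridge: highest points
    m=box(p,[490,110,26],[590,190,40]); q=p[m]; f=cv2.fitLine(q[:,:2].astype(np.float32),cv2.DIST_HUBER,0,.01,.01).ravel(); print("ridge",len(q),f.round(3),q[:,2].max())
    # plate front edge: in own-aligned frame
    t=np.radians(6.3); R=np.array([[np.cos(t),np.sin(t)],[-np.sin(t),np.cos(t)]]); o=p.copy(); o[...,:2]=(p[...,:2]-[575,310])@R.T
    q=o[box(o,[-125,-125,38],[125,125,50])]
    fr=[q[(abs(q[:,0]-x)<5),1].min() for x in range(-95,1,10) if (abs(q[:,0]-x)<5).any()]
    print("front y",np.round(fr,1),"xmin",[round(q[abs(q[:,1]-y)<6,0].min(),1) for y in range(-80,81,40)],"xmax",[round(q[abs(q[:,1]-y)<6,0].max(),1) for y in range(-80,81,40) if (abs(q[:,1]-y)<6).any()])
    q=o[box(o,[-125,-170,8],[125,-104,70])]; print("leg pts",len(q),q.min(0).round(),q.max(0).round())
    for nm,lo,hi in(("small",[440,30,6],[500,90,40]),("red",[600,0,8],[720,90,40])):
        q=p[box(p,lo,hi)]; print(nm,q.min(0).round(),q.max(0).round()) if len(q) else 0
```

```text
scene
bar [ 450.8 -175.1] [ 32.6 379.3] 12.56 z [ 7.4 16.  19.3]
 line [ 2.31000e-01 -9.73000e-01  4.52296e+02 -1.66142e+02]
 ends [410.3  10.3] [ 498.1 -358.9]
ridge 402 [1.00000e+00 1.50000e-02 5.40517e+02 1.52989e+02] 36.22910186078752
front y [-84.6 -83.6 -84.1 -84.8 -84.4 -84.2 -84.5 -83.9 -83.8 -85.2] xmin [np.float64(-109.9), np.float64(30.8), np.float64(66.2), np.float64(101.1), np.float64(101.0)] xmax [np.float64(109.6), np.float64(108.3), np.float64(108.6), np.float64(108.4), np.float64(108.0)]
leg pts 1171 [ -95. -170.    8.] [  68. -104.   54.]
small [442.  34.   6.] [500.  89.  25.]
red [637.   0.   8.] [691.  63.  26.]
top
bar [ 452.8 -180.9] [ 28.4 371.7] 12.74 z [ 9.6 15.  18.3]
 line [ 2.29000e-01 -9.74000e-01  4.52491e+02 -1.87182e+02]
 ends [ 4.086e+02 -3.000e-01] [ 493.6 -362.3]
ridge 183 [1.00000e+00 1.10000e-02 5.39750e+02 1.49726e+02] 34.25986103271907
front y [-88.3 -88.3 -88.4 -87.8 -87.4 -86.9 -86.5 -88.1 -87.2 -87.3] xmin [np.float64(-110.7), np.float64(-110.7), np.float64(-108.7), np.float64(-110.3), np.float64(-110.8)] xmax [np.float64(110.2), np.float64(107.3), np.float64(107.4), np.float64(-76.4), np.float64(-52.2)]
leg pts 589 [ -94. -170.   10.] [  68. -104.   57.]
small [442.  32.   7.] [500.  89.  23.]
red [638.   0.   8.] [690.  60.  27.]
```

Emit:
{"fn": "servo_tool", "kwargs": {
  "series": [
    {"x": 0.311,"y": -0.201,"z": 0.12,"az": -15.5,"gripper": 0.35},
    {"x": 0.311,"y": -0.201,"z": 0.12,"az": -15.5,"gripper": 0.35},
    {"x": 0.311,"y": -0.201,"z": 0.12,"az": -15.5,"gripper": 0.35},
    {"x": 0.311,"y": -0.201,"z": 0.12,"az": -15.5,"gripper": 0.35},
    {"x": 0.311,"y": -0.201,"z": 0.12,"az": -15.5,"gripper": 0.35},
    {"x": 0.311,"y": -0.201,"z": 0.12,"az": -15.5,"gripper": 0.35},
    {"x": 0.311,"y": -0.201,"z": 0.12,"az": -15.5,"gripper": 0.35},
    {"x": 0.311,"y": -0.201,"z": 0.12,"az": -15.5,"gripper": 0.35},
    {"x": 0.311,"y": -0.201,"z": 0.12,"az": -15.5,"gripper": 0.35},
    {"x": 0.311,"y": -0.201,"z": 0.12,"az": -15.5,"gripper": 0.35},
    {"x": 0.311,"y": -0.201,"z": 0.12,"az": -15.5,"gripper": 0.35},
    {"x": 0.311,"y": -0.201,"z": 0.12,"az": -15.5,"gripper": 0.35}
  ],
  "grip_force": 110
}}

```text
invalid input at $.series[0]: expected keys ax, ay, az, x, y, z, gripper
```

Emit:
{"fn": "servo_tool", "kwargs": {
  "series": [
    {"ax": 0,"ay": 0,"x": 0.311,"y": -0.201,"z": 0.12,"az": -15.5,"gripper": 0.35},
    {"ax": 0,"ay": 0,"x": 0.311,"y": -0.201,"z": 0.12,"az": -15.5,"gripper": 0.35},
    {"ax": 0,"ay": 0,"x": 0.311,"y": -0.201,"z": 0.12,"az": -15.5,"gripper": 0.35},
    {"ax": 0,"ay": 0,"x": 0.311,"y": -0.201,"z": 0.12,"az": -15.5,"gripper": 0.35},
    {"ax": 0,"ay": 0,"x": 0.311,"y": -0.201,"z": 0.12,"az": -15.5,"gripper": 0.35},
    {"ax": 0,"ay": 0,"x": 0.311,"y": -0.201,"z": 0.12,"az": -15.5,"gripper": 0.35},
    {"ax": 0,"ay": 0,"x": 0.311,"y": -0.201,"z": 0.12,"az": -15.5,"gripper": 0.35},
    {"ax": 0,"ay": 0,"x": 0.311,"y": -0.201,"z": 0.12,"az": -15.5,"gripper": 0.35},
    {"ax": 0,"ay": 0,"x": 0.311,"y": -0.201,"z": 0.12,"az": -15.5,"gripper": 0.35},
    {"ax": 0,"ay": 0,"x": 0.311,"y": -0.201,"z": 0.12,"az": -15.5,"gripper": 0.35},
    {"ax": 0,"ay": 0,"x": 0.311,"y": -0.201,"z": 0.12,"az": -15.5,"gripper": 0.35},
    {"ax": 0,"ay": 0,"x": 0.311,"y": -0.201,"z": 0.12,"az": -15.5,"gripper": 0.35}
  ],
  "grip_force": 110
}}

```text
clock: 1.3
ee_pos: [474.1, -271.6, 136.4]
eef_rot: [[-0.222, 0.975, -0.0], [0.975, 0.222, -0.001], [-0.001, -0.0, -1.0]]
force: [-0.4, -0.7, -0.6]
gripper_width: 55.6
grip_force: 0.0
```

Emit:
{"fn": "servo_tool", "kwargs": {
  "series": [
    {"ax": 0,"ay": 0,"az": 0,"x": 0,"y": 0,"z": 0.04,"gripper": 0.35},
    {"ax": 0,"ay": 0,"az": 0,"x": 0,"y": 0,"z": 0.07,"gripper": 0.35},
    {"ax": 0,"ay": 0,"az": 0,"x": 0,"y": 0,"z": 0.09,"gripper": 0.35},
    {"ax": 0,"ay": 0,"az": 0,"x": 0,"y": 0,"z": 0.1,"gripper": 0.35},
    {"ax": 0,"ay": 0,"az": 0,"x": 0,"y": 0,"z": 0.107,"gripper": 0.35},
    {"ax": 0,"ay": 0,"az": 0,"x": 0,"y": 0,"z": 0.107,"gripper": 0.35},
    {"ax": 0,"ay": 0,"az": 0,"x": 0,"y": 0,"z": 0.107,"gripper": 0.8},
    {"ax": 0,"ay": 0,"az": 0,"x": 0,"y": 0,"z": 0.107,"gripper": 1},
    {"ax": 0,"ay": 0,"az": 0,"x": 0,"y": 0,"z": 0.107,"gripper": 1},
    {"ax": 0,"ay": 0,"az": 0,"x": 0,"y": 0,"z": 0.107,"gripper": 1},
    {"ax": 0,"ay": 0,"az": 0,"x": 0,"y": 0,"z": 0.107,"gripper": 1}
  ],
  "grip_force": 110
}}

```text
clock: 2.4
ee_pos: [474.9, -270.8, 30.8]
eef_rot: [[-0.227, 0.974, 0.0], [0.974, 0.227, -0.002], [-0.002, -0.0, -1.0]]
force: [-2.9, 0.7, 7.6]
gripper_width: 24.7
grip_force: 108.4
```

Emit:
{"fn": "servo_tool", "kwargs": {
  "series": [
    {"ax": 0,"ay": 0,"az": 0,"x": 0,"y": 0,"z": -0.01,"gripper": 1},
    {"ax": 0,"ay": 0,"az": 0,"x": 0,"y": 0,"z": -0.03,"gripper": 1},
    {"ax": 0,"ay": 0,"az": 0,"x": 0,"y": 0,"z": -0.05,"gripper": 1},
    {"ax": 0,"ay": 0,"az": 0,"x": 0,"y": 0,"z": -0.07,"gripper": 1},
    {"ax": 0,"ay": 0,"az": 0,"x": 0,"y": 0,"z": -0.09,"gripper": 1},
    {"ax": 0,"ay": 0,"az": 0,"x": 0,"y": 0,"z": -0.1,"gripper": 1},
    {"ax": 0,"ay": 0,"az": 0,"x": 0,"y": 0,"z": -0.1,"gripper": 1},
    {"ax": 0,"ay": 0,"az": 0,"x": 0,"y": 0,"z": -0.1,"gripper": 1}
  ]
}}

```text
clock: 3.2
ee_pos: [474.2, -270.2, 128.9]
eef_rot: [[-0.227, 0.974, -0.001], [0.974, 0.227, -0.0], [-0.0, -0.001, -1.0]]
force: [-0.1, -0.1, -5.8]
gripper_width: 25.0
grip_force: 109.1
```

Run:
```python
from bench import get_state, eyes, robot
from h import *
s=get_state();print(s["ee_pos"],s["force"],s["ft_torque"],s["gripper_width"])
for n in("scene","top"):
    d=eyes.read_camera(n); cv2.imwrite(f"pics/{n}1.png",d["image"][...,::-1]); np.savez(f"{n}1.npz",**d)
    p=cloud(d); m=box(p,[380,-215,25],[500,60,190]); q=p[m]
    # light shaft only: fit 3D line
    f=cv2.fitLine(q.astype(np.float32),cv2.DIST_HUBER,0,.01,.01).ravel(); a=(q-f[3:])@f[:3]
    print(n,len(q),f.round(3),(f[3:]+f[:3]*a.min()).round(1),(f[3:]+f[:3]*a.max()).round(1))
```

```text
[ 474.2230276  -270.16570878  128.93275242] [-0.0715705  -0.1246293  -5.81821648] [-0.4342137  -0.09818733 -0.00235891] 25.033086464408264
scene 1510 [-2.34000e-01  9.71000e-01 -5.80000e-02  4.39858e+02 -1.02013e+02
  1.06600e+02] [ 467.2 -215.6  113.4] [412.4  12.1  99.8]
top 1064 [-2.31000e-01  9.72000e-01 -5.10000e-02  4.35281e+02 -1.11429e+02
  1.07453e+02] [ 460.3 -216.5  113. ] [406.5   9.2 101.1]
```

View pics/scene1.png

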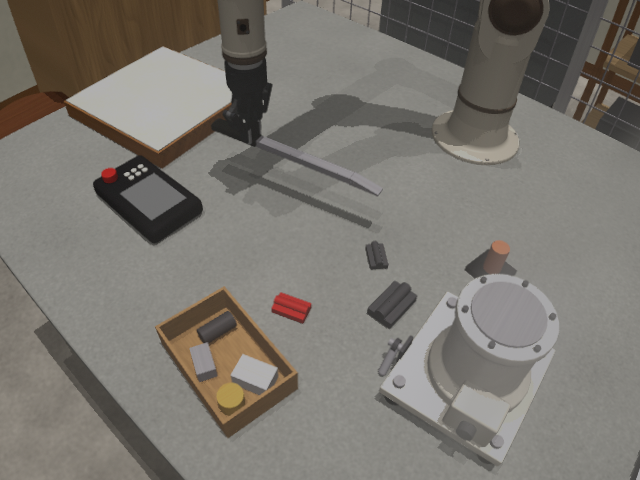

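Run:
```python
from h import *
t=np.array([474.2,-270.2]); a=np.array([-.229,.973])
for n in("scene","top"):
    d=dict(np.load(n+"1.npz")); p=cloud(d); s=(p[...,:2]-t)@a; l=(p[...,:2]-t)@np.array([a[1],-a[0]])
    m0=(abs(l)<14)&(p[...,2]>80)&(p[...,2]<135)
    for lo in range(40,300,20):
        m=m0&(s>lo)&(s<lo+20); print(lo,m.sum(),np.round(np.median(p[m][:,2]),1) if m.any() else "",end=" | ")
    m=m0&(s>50)&(s<220); print(n,np.polyfit(s[m],p[m][:,2],1).round(4),"smax",s[m0].max(),"lat",np.median(l[m]))
```

```text
40 116 112.5 | 60 117 112.0 | 80 126 111.5 | 100 124 110.9 | 120 127 110.0 | 140 125 109.7 | 160 132 109.5 | 180 134 108.7 | 200 138 108.1 | 220 147 107.1 | 240 140 103.1 | 260 124 98.8 | 280 52 95.8 | scene [-2.76000e-02  1.11843e+02] smax 288.54424814323806 lat 7.343496637425902
40 85 110.9 | 60 92 110.7 | 80 92 110.0 | 100 93 109.7 | 120 95 109.3 | 140 94 108.9 | 160 92 108.2 | 180 94 107.6 | 200 93 107.1 | 220 94 106.2 | 240 94 101.7 | 260 88 97.6 | 280 30 94.4 | top [-2.550000e-02  1.123846e+02] smax 286.8686000333327 lat -1.7008030534838492
```

```bash
cat > plan.py <<'E'
import numpy as np
from scipy.spatial.transform import Rotation as Ro
TIP=np.array([287.,0,39.7]); BETA=1.4; LIP=np.array([539.7,219.6]); DR=68.
def pose(alpha,ut,hr,head=95.,lat=0.,up=0.,tip=TIP,beta=BETA):
    g=np.radians(alpha-beta); h=np.radians(head); a=np.array([np.cos(h),np.sin(h),0]); k=np.array([0,0,1.])
    x=a*np.cos(g)-k*np.sin(g); z=-k*np.cos(g)-a*np.sin(g); R=np.c_[x,np.cross(z,x),z]
    T=np.r_[LIP,0]+a*ut; T[0]+=lat; T[2]=hr-(ut+DR)*np.tan(np.radians(alpha))+up
    return T-R@tip,R
def delta(p0,R0,P):
    p,R=P; d=R0.T@(p-p0)/1000; w=Ro.from_matrix(R0.T@R).as_rotvec(degrees=True)/5
    print("x %.4f y %.4f z %.4f | ax %.3f ay %.3f az %.3f"%(*d,*w),"tcp",p.round(1))
E
python3 - <<'E'
from plan import *
from bench import get_state
s=get_state(); p0=s["ee_pos"];R0=s["eef_rot"]
P=pose(17,-30,33,up=60);delta(p0,R0,P)
delta(*P,pose(17,-30,33)); delta(*P,pose(17,25,33))
E
```

```text
x 0.1689 y 0.1334 z -0.0685 | ax 0.204 ay -3.128 az 1.623 tcp [565.5 -75.  196.8]
x 0.0161 y -0.0000 z 0.0578 | ax 0.000 ay 0.000 az 0.000 tcp [565.5 -75.  136.8]
x 0.0736 y -0.0000 z 0.0592 | ax 0.000 ay 0.000 az 0.000 tcp [560.7 -20.2 120. ]
```

Emit:
{"fn": "servo_tool", "kwargs": {
  "series": [
    {"x": 0.01,"y": 0.008,"z": -0.015,"ax": 0.01,"ay": -0.2,"az": 0.1,"gripper": 1},
    {"x": 0.03,"y": 0.024,"z": -0.03,"ax": 0.04,"ay": -0.5,"az": 0.3,"gripper": 1},
    {"x": 0.05,"y": 0.04,"z": -0.045,"ax": 0.06,"ay": -0.9,"az": 0.5,"gripper": 1},
    {"x": 0.075,"y": 0.06,"z": -0.055,"ax": 0.1,"ay": -1.4,"az": 0.7,"gripper": 1},
    {"x": 0.1,"y": 0.08,"z": -0.06,"ax": 0.13,"ay": -1.9,"az": 1.0,"gripper": 1},
    {"x": 0.125,"y": 0.1,"z": -0.065,"ax": 0.16,"ay": -2.4,"az": 1.2,"gripper": 1},
    {"x": 0.145,"y": 0.115,"z": -0.068,"ax": 0.18,"ay": -2.8,"az": 1.4,"gripper": 1},
    {"x": 0.16,"y": 0.126,"z": -0.0685,"ax": 0.2,"ay": -3.0,"az": 1.55,"gripper": 1},
    {"x": 0.169,"y": 0.133,"z": -0.0685,"ax": 0.204,"ay": -3.13,"az": 1.62,"gripper": 1},
    {"x": 0.169,"y": 0.133,"z": -0.0685,"ax": 0.204,"ay": -3.13,"az": 1.62,"gripper": 1},
    {"x": 0.169,"y": 0.133,"z": -0.0685,"ax": 0.204,"ay": -3.13,"az": 1.62,"gripper": 1}
  ]
}}

```text
clock: 4.4
ee_pos: [564.9, -75.3, 196.7]
eef_rot: [[-0.085, 0.996, 0.023], [0.959, 0.088, -0.269], [-0.27, -0.001, -0.963]]
force: [-0.5, -0.1, -5.0]
gripper_width: 24.4
grip_force: 109.2
```

```bash
cat > look.py <<'E'
import sys
from h import *
from bench import get_state, eyes
# bar measured in the tool frame, from both cameras
def look(tag,pic=False):
    s=get_state(); t=s["ee_pos"]; R=np.array(s["eef_rot"]); print("tcp",np.round(t,1),"F",np.round(s["force"],1),"w",round(s["gripper_width"],1),"t",s["clock"])
    for n in("scene","top"):
        d=eyes.read_camera(n); np.savez(f"{n}{tag}.npz",**d)
        if pic: cv2.imwrite(f"pics/{n}{tag}.png",d["image"][...,::-1])
        p=cloud(d); q=(p-t)@R
        m0=(abs(q[...,1])<15)&(q[...,2]>0)&(q[...,2]<50)&(q[...,0]>40)&(q[...,0]<300)
        m=m0&(q[...,0]>50)&(q[...,0]<215); f=np.polyfit(q[m][:,0],q[m][:,2],1)
        r=q[m][abs(q[m][:,2]-np.polyval(f,q[m][:,0]))<4]; f=np.polyfit(r[:,0],r[:,2],1); e=q[m0]; e=e[e[:,0]>220]
        print(n,"top face z=%.1f + %.4f x"%(f[1],f[0]),"xmax",e[:,0].max().round(1),"lat",np.median(r[:,1]).round(1),"tipz",np.median(e[e[:,0]>275][:,2]).round(1))
if __name__=="__main__": look(sys.argv[1],len(sys.argv)>2)
E
python3 look.py 2 p
```

```text
tcp [564.9 -75.3 196.7] F [-0.5 -0.1 -5. ] w 24.4 t 4.4
scene top face z=14.2 + 0.0273 x xmax 288.0 lat 1.2 tipz 31.8
top top face z=15.6 + 0.0274 x xmax 285.0 lat -1.8 tipz 35.0
```

View pics/scene2.png

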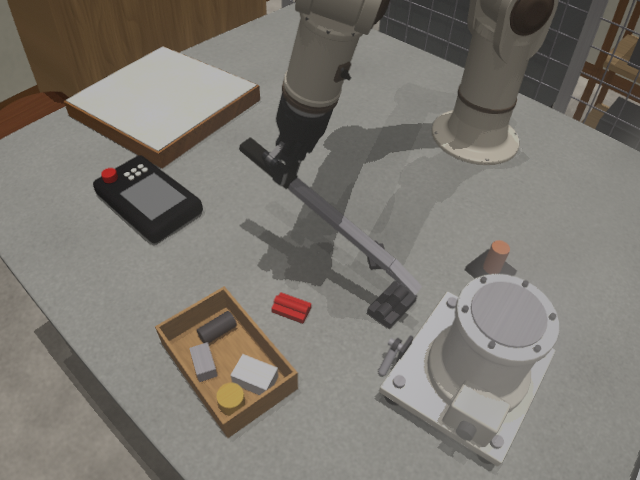

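Emit:
{"fn": "servo_tool", "kwargs": {
  "series": [
    {"x": 0.004,"y": 0,"z": 0.015,"ax": 0,"ay": 0,"az": 0,"gripper": 1},
    {"x": 0.009,"y": 0,"z": 0.032,"ax": 0,"ay": 0,"az": 0,"gripper": 1},
    {"x": 0.013,"y": 0,"z": 0.045,"ax": 0,"ay": 0,"az": 0,"gripper": 1},
    {"x": 0.015,"y": 0,"z": 0.053,"ax": 0,"ay": 0,"az": 0,"gripper": 1},
    {"x": 0.016,"y": 0,"z": 0.0575,"ax": 0,"ay": 0,"az": 0,"gripper": 1},
    {"x": 0.016,"y": 0,"z": 0.0575,"ax": 0,"ay": 0,"az": 0,"gripper": 1},
    {"x": 0.016,"y": 0,"z": 0.0575,"ax": 0,"ay": 0,"az": 0,"gripper": 1}
  ]
}}

```text
clock: 5.2
ee_pos: [566.3, -75.1, 138.4]
eef_rot: [[-0.084, 0.996, 0.026], [0.959, 0.088, -0.269], [-0.27, 0.002, -0.963]]
force: [0.2, 0.3, -6.0]
gripper_width: 24.6
grip_force: 109.1
```

```bash
python3 look.py 3 p
python3 - <<'E'
import cv2
a=cv2.imread("pics/scene3.png")[200:400,300:500]; b=cv2.imread("pics/top3.png")[160:310,190:340]
cv2.imwrite("pics/c3.png",cv2.hconcat([cv2.resize(a,(400,400)),cv2.resize(b,(400,400))]))
E
```

```text
tcp [566.3 -75.1 138.4] F [ 0.2  0.3 -6. ] w 24.6 t 5.2
scene top face z=14.3 + 0.0245 x xmax 288.2 lat 0.8 tipz 31.7
top top face z=12.9 + 0.0407 x xmax 284.3 lat -2.1 tipz 33.0
```

View pics/c3.png

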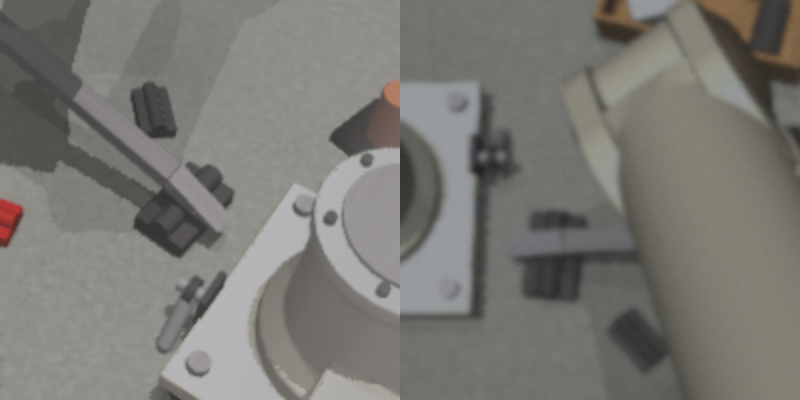

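Emit:
{"fn": "servo_tool", "kwargs": {
  "series": [
    {"x": 0.004,"y": 0,"z": 0.001,"ax": 0,"ay": 0,"az": 0,"gripper": 1},
    {"x": 0.01,"y": 0,"z": 0.002,"ax": 0,"ay": 0,"az": 0,"gripper": 1},
    {"x": 0.016,"y": 0,"z": 0.003,"ax": 0,"ay": 0,"az": 0,"gripper": 1},
    {"x": 0.022,"y": 0,"z": 0.003,"ax": 0,"ay": 0,"az": 0,"gripper": 1},
    {"x": 0.027,"y": 0,"z": 0.003,"ax": 0,"ay": 0,"az": 0,"gripper": 1},
    {"x": 0.032,"y": 0,"z": 0.003,"ax": 0,"ay": 0,"az": 0,"gripper": 1},
    {"x": 0.036,"y": 0,"z": 0.003,"ax": 0,"ay": 0,"az": 0,"gripper": 1},
    {"x": 0.038,"y": 0,"z": 0.003,"ax": 0,"ay": 0,"az": 0,"gripper": 1}
  ]
}}

```text
clock: 6.1
ee_pos: [562.8, -39.0, 124.9]
eef_rot: [[-0.084, 0.996, 0.025], [0.959, 0.088, -0.269], [-0.27, 0.002, -0.963]]
force: [0.3, -0.3, -5.0]
gripper_width: 24.7
grip_force: 109.2
```

Emit:
{"fn": "servo_tool", "kwargs": {
  "series": [
    {"x": 0.004,"y": 0,"z": 0,"ax": 0,"ay": 0,"az": 0,"gripper": 1},
    {"x": 0.008,"y": 0,"z": 0,"ax": 0,"ay": 0,"az": 0,"gripper": 1},
    {"x": 0.012,"y": 0,"z": 0,"ax": 0,"ay": 0,"az": 0,"gripper": 1},
    {"x": 0.016,"y": 0,"z": 0.0005,"ax": 0,"ay": 0,"az": 0,"gripper": 1},
    {"x": 0.02,"y": 0,"z": 0.0005,"ax": 0,"ay": 0,"az": 0,"gripper": 1},
    {"x": 0.02,"y": 0,"z": 0.0005,"ax": 0,"ay": 0,"az": 0,"gripper": 1}
  ]
}}

```text
clock: 6.7
ee_pos: [561.0, -19.6, 118.9]
eef_rot: [[-0.085, 0.996, 0.025], [0.959, 0.089, -0.268], [-0.269, 0.001, -0.963]]
force: [-0.3, -0.1, -5.4]
gripper_width: 24.8
grip_force: 109.2
```

```bash
python3 look.py 4 p
cat > ped.py <<'E'
import sys
from h import *
# pedestal tilt: plane through plate-top points + front edge and leg
def ped(tag):
  for n in("scene","top"):
    d=dict(np.load(f"{n}{tag}.npz")); p=cloud(d); t=np.radians(6.3)
    A=np.array([[np.cos(t),np.sin(t)],[-np.sin(t),np.cos(t)]]); o=p.copy(); o[...,:2]=(p[...,:2]-[573.5,324])@A.T
    m=box(o,[-108,-97,36],[108,97,75])&(np.hypot(o[...,0],o[...,1])>88); q=o[m]
    X=np.c_[q[:,:2],np.ones(len(q))]; w=np.ones(len(q),bool)
    for _ in range(6): c=np.linalg.lstsq(X[w],q[w][:,2],rcond=None)[0]; w=abs(X@c-q[:,2])<4
    e=o[box(o,[-100,-130,36],[10,0,75])]; fr=[e[abs(e[:,0]-x)<5,1].min() for x in range(-95,-50,10)]
    print(n,"tilt %.4f side %.4f z0 %.1f"%(-c[1],c[0],c[2]),w.sum(),"front",np.round(np.median(fr),1))
ped(sys.argv[1])
E
python3 ped.py 0; python3 ped.py 4;  python3 - <<'E'
import cv2
a=cv2.imread("pics/scene4.png")[200:400,300:500]; b=cv2.imread("pics/top4.png")[160:310,190:340]
cv2.imwrite("pics/c4.png",cv2.hconcat([cv2.resize(a,(400,400)),cv2.resize(b,(400,400))]))
E
```

```text
tcp [561.  -19.6 118.9] F [-0.3 -0.1 -5.4] w 24.8 t 6.7
scene top face z=10.7 + 0.0641 x xmax 279.0 lat 3.2 tipz 0.7
top top face z=-13.5 + 0.1806 x xmax 291.2 lat -3.8 tipz 1.3
scene tilt -0.0004 side -0.0029 z0 45.0 3731 front -98.5
top tilt -0.0004 side 0.0023 z0 43.4 1791 front -102.3
scene tilt -0.0003 side -0.0036 z0 45.0 3736 front -98.5
top tilt -0.0016 side 0.0028 z0 43.4 1766 front -102.1
```

View pics/c4.png

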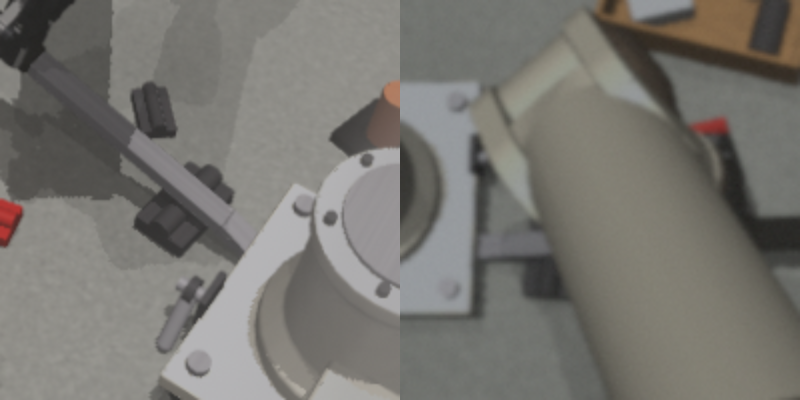

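Run:
```python
from plan import *
from bench import get_state
s=get_state(); p0=s["ee_pos"];R0=s["eef_rot"]
for al in(17,14,12,9,6,3,1,-1,-3):
    c=np.cos(np.radians(al)); print(al,end=" "); delta(p0,R0,pose(al,-68+97*c,20+10/c-.5,tip=np.array([287,0,39.4]),beta=1.56))
```

```text
17 x 0.0006 y -0.0004 z 0.0031 | ax 0.019 ay 0.047 az 0.002 tcp [560.7 -20.9 116. ]
14 x -0.0010 y -0.0004 z 0.0132 | ax 0.019 ay 0.647 az 0.003 tcp [561.1 -25.1 106.6]
12 x -0.0018 y -0.0005 z 0.0200 | ax 0.019 ay 1.047 az 0.003 tcp [561.3 -27.7 100.3]
9 x -0.0025 y -0.0005 z 0.0302 | ax 0.019 ay 1.647 az 0.003 tcp [561.6 -31.1  90.7]
6 x -0.0027 y -0.0005 z 0.0404 | ax 0.019 ay 2.247 az 0.004 tcp [561.9 -34.1  80.9]
3 x -0.0024 y -0.0005 z 0.0506 | ax 0.019 ay 2.847 az 0.004 tcp [562.1 -36.5  71. ]
1 x -0.0019 y -0.0005 z 0.0573 | ax 0.019 ay 3.247 az 0.005 tcp [562.2 -37.8  64.4]
-1 x -0.0011 y -0.0005 z 0.0640 | ax 0.019 ay 3.647 az 0.005 tcp [562.3 -38.9  57.7]
-3 x -0.0002 y -0.0005 z 0.0707 | ax 0.019 ay 4.047 az 0.005 tcp [562.4 -39.8  51. ]
```

Emit:
{"fn": "servo_tool", "kwargs": {
  "series": [
    {"x": 0.0003,"y": 0,"z": 0.003,"ax": 0,"ay": 0.05,"az": 0,"gripper": 1},
    {"x": -0.0003,"y": 0,"z": 0.008,"ax": 0,"ay": 0.35,"az": 0,"gripper": 1},
    {"x": -0.001,"y": 0,"z": 0.0132,"ax": 0,"ay": 0.65,"az": 0,"gripper": 1},
    {"x": -0.0014,"y": 0,"z": 0.0166,"ax": 0,"ay": 0.85,"az": 0,"gripper": 1},
    {"x": -0.0018,"y": 0,"z": 0.02,"ax": 0,"ay": 1.05,"az": 0,"gripper": 1},
    {"x": -0.0021,"y": 0,"z": 0.0235,"ax": 0,"ay": 1.25,"az": 0,"gripper": 1},
    {"x": -0.0023,"y": 0,"z": 0.027,"ax": 0,"ay": 1.45,"az": 0,"gripper": 1},
    {"x": -0.0025,"y": 0,"z": 0.0302,"ax": 0,"ay": 1.65,"az": 0,"gripper": 1},
    {"x": -0.0025,"y": 0,"z": 0.0302,"ax": 0,"ay": 1.65,"az": 0,"gripper": 1}
  ]
}}

```text
clock: 7.7
ee_pos: [562.5, -32.2, 91.2]
eef_rot: [[-0.086, 0.996, 0.014], [0.988, 0.087, -0.129], [-0.129, 0.002, -0.992]]
force: [-1.6, -0.4, 0.7]
gripper_width: 24.6
grip_force: 110.0
```

```bash
python3 look.py 5; python3 ped.py 5
```

```text
tcp [562.5 -32.2  91.2] F [-1.6 -0.4  0.7] w 24.6 t 7.7
scene top face z=10.7 + 0.0727 x xmax 296.6 lat 3.0 tipz 5.9
top top face z=14.6 + 0.0428 x xmax 299.8 lat -2.6 tipz 8.1
scene tilt 0.0172 side -0.0032 z0 46.6 3628 front -97.6
top tilt 0.0179 side 0.0021 z0 45.2 1785 front -101.7
```

Run:
```python
from plan import *
f=lambda al:pose(al,-68+97*np.cos(np.radians(al)),20+10/np.cos(np.radians(al))-.5,tip=np.array([287,0,39.4]),beta=1.56)
for al in(6,3,0,-1,-2):
    delta(*f(9),f(al))
```

```text
x -0.0017 y -0.0000 z 0.0101 | ax -0.000 ay 0.600 az -0.000 tcp [561.9 -34.1  80.9]
x -0.0028 y 0.0000 z 0.0202 | ax 0.000 ay 1.200 az -0.000 tcp [562.1 -36.5  71. ]
x -0.0034 y -0.0000 z 0.0303 | ax 0.000 ay 1.800 az 0.000 tcp [562.3 -38.4  61.1]
x -0.0035 y -0.0000 z 0.0337 | ax -0.000 ay 2.000 az -0.000 tcp [562.3 -38.9  57.7]
x -0.0035 y -0.0000 z 0.0371 | ax 0.000 ay 2.200 az 0.000 tcp [562.4 -39.4  54.4]
```

Emit:
{"fn": "servo_tool", "kwargs": {
  "series": [
    {"x": -0.0006,"y": 0,"z": 0.0034,"ax": 0,"ay": 0.2,"az": 0,"gripper": 1},
    {"x": -0.0012,"y": 0,"z": 0.0068,"ax": 0,"ay": 0.4,"az": 0,"gripper": 1},
    {"x": -0.0017,"y": 0,"z": 0.0101,"ax": 0,"ay": 0.6,"az": 0,"gripper": 1},
    {"x": -0.0021,"y": 0,"z": 0.0135,"ax": 0,"ay": 0.8,"az": 0,"gripper": 1},
    {"x": -0.0025,"y": 0,"z": 0.0168,"ax": 0,"ay": 1.0,"az": 0,"gripper": 1},
    {"x": -0.0028,"y": 0,"z": 0.0202,"ax": 0,"ay": 1.2,"az": 0,"gripper": 1},
    {"x": -0.003,"y": 0,"z": 0.0236,"ax": 0,"ay": 1.4,"az": 0,"gripper": 1},
    {"x": -0.0032,"y": 0,"z": 0.027,"ax": 0,"ay": 1.6,"az": 0,"gripper": 1},
    {"x": -0.0034,"y": 0,"z": 0.0303,"ax": 0,"ay": 1.8,"az": 0,"gripper": 1},
    {"x": -0.0034,"y": 0,"z": 0.0303,"ax": 0,"ay": 1.8,"az": 0,"gripper": 1},
    {"x": -0.0034,"y": 0,"z": 0.0303,"ax": 0,"ay": 1.8,"az": 0,"gripper": 1}
  ]
}}

```text
clock: 8.9
ee_pos: [563.7, -39.1, 61.7]
eef_rot: [[-0.087, 0.996, 0.001], [0.996, 0.087, 0.028], [0.027, 0.003, -1.0]]
force: [-2.1, -3.8, 6.5]
gripper_width: 24.7
grip_force: 110.8
```

```bash
python3 look.py 6 p; python3 ped.py 6;  python3 - <<'E'
import cv2
a=cv2.imread("pics/scene6.png")[200:400,300:500]; b=cv2.imread("pics/top6.png")[160:310,190:340]
cv2.imwrite("pics/c6.png",cv2.hconcat([cv2.resize(a,(400,400)),cv2.resize(b,(400,400))]))
E
```

```text
tcp [563.7 -39.1  61.7] F [-2.1 -3.8  6.5] w 24.7 t 8.9
scene top face z=9.5 + 0.0884 x xmax 299.9 lat 3.4 tipz 12.3
top top face z=14.8 + 0.0436 x xmax 299.9 lat -2.4 tipz 14.7
scene tilt 0.0707 side -0.0034 z0 51.7 3310 front -95.1
top tilt 0.0709 side 0.0020 z0 50.0 1761 front -99.5
```

View pics/c6.png

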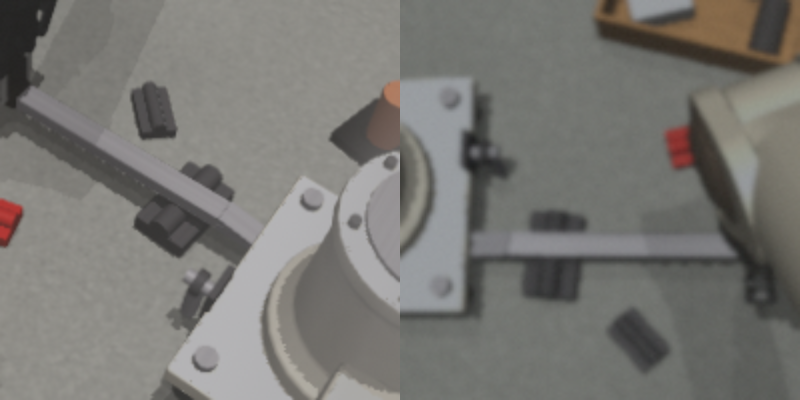

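Emit:
{"fn": "servo_tool", "kwargs": {
  "series": [
    {"x": 0,"y": 0,"z": 0.0035,"ax": 0,"ay": 0.2,"az": 0,"gripper": 1},
    {"x": 0,"y": 0,"z": 0.007,"ax": 0,"ay": 0.4,"az": 0,"gripper": 1},
    {"x": 0,"y": 0,"z": 0.0088,"ax": 0,"ay": 0.5,"az": 0,"gripper": 1},
    {"x": 0,"y": 0,"z": 0.0088,"ax": 0,"ay": 0.5,"az": 0,"gripper": 1},
    {"x": 0,"y": 0,"z": 0.0088,"ax": 0,"ay": 0.5,"az": 0,"gripper": 1},
    {"x": 0,"y": 0,"z": 0.0088,"ax": 0,"ay": 0.5,"az": 0,"gripper": 1},
    {"x": 0,"y": 0,"z": 0.0088,"ax": 0,"ay": 0.5,"az": 0,"gripper": 1}
  ]
}}

```text
clock: 9.7
ee_pos: [564.0, -40.2, 53.1]
eef_rot: [[-0.087, 0.996, -0.002], [0.994, 0.087, 0.069], [0.069, 0.004, -0.998]]
force: [-1.4, -6.0, 8.5]
gripper_width: 24.7
grip_force: 111.0
```

```bash
python3 look.py 7 p; python3 ped.py 7
```

```text
tcp [564.  -40.2  53.1] F [-1.4 -6.   8.5] w 24.7 t 9.7
scene top face z=8.8 + 0.0924 x xmax 299.9 lat 3.7 tipz 12.9
top top face z=14.8 + 0.0406 x xmax 299.5 lat -2.4 tipz 14.8
scene tilt 0.0877 side -0.0036 z0 53.3 3186 front -94.2
top tilt 0.0872 side 0.0009 z0 51.6 1771 front -98.8
```

Run:
```python
from plan import *
f=lambda al,e=-.5,du=0:pose(al,-68+97*np.cos(np.radians(al))+du,20+10/np.cos(np.radians(al))+e,tip=np.array([287,0,39.4]),beta=1.56)
for al in(0,2,4,6,8,10): delta(*f(-2.5),f(al))
print(); delta(*f(-2.5),f(10,2.5)); delta(*f(10,2.5),f(10,2.5,-110))
```

```text
x 0.0018 y -0.0000 z -0.0082 | ax -0.000 ay -0.500 az 0.000 tcp [562.3 -38.4  61.1]
x 0.0035 y -0.0000 z -0.0148 | ax -0.000 ay -0.900 az -0.000 tcp [562.2 -37.2  67.7]
x 0.0054 y -0.0000 z -0.0213 | ax 0.000 ay -1.300 az -0.000 tcp [562.  -35.7  74.3]
x 0.0075 y -0.0000 z -0.0277 | ax -0.000 ay -1.700 az -0.000 tcp [561.9 -34.1  80.9]
x 0.0099 y -0.0000 z -0.0341 | ax -0.000 ay -2.100 az -0.000 tcp [561.7 -32.2  87.4]
x 0.0125 y 0.0000 z -0.0404 | ax 0.000 ay -2.500 az -0.000 tcp [561.5 -30.   93.9]

x 0.0127 y 0.0000 z -0.0434 | ax 0.000 ay -2.500 az -0.000 tcp [561.5 -30.   96.9]
x -0.1117 y -0.0000 z -0.0030 | ax 0.000 ay 0.000 az 0.000 tcp [ 571.1 -139.6  116.3]
```

Emit:
{"fn": "servo_tool", "kwargs": {
  "series": [
    {"x": 0.0009,"y": 0,"z": -0.004,"ax": 0,"ay": -0.25,"az": 0,"gripper": 1},
    {"x": 0.0018,"y": 0,"z": -0.008,"ax": 0,"ay": -0.5,"az": 0,"gripper": 1},
    {"x": 0.0026,"y": 0,"z": -0.0115,"ax": 0,"ay": -0.7,"az": 0,"gripper": 1},
    {"x": 0.0035,"y": 0,"z": -0.0148,"ax": 0,"ay": -0.9,"az": 0,"gripper": 1},
    {"x": 0.0044,"y": 0,"z": -0.018,"ax": 0,"ay": -1.1,"az": 0,"gripper": 1},
    {"x": 0.0054,"y": 0,"z": -0.0215,"ax": 0,"ay": -1.3,"az": 0,"gripper": 1},
    {"x": 0.0075,"y": 0,"z": -0.028,"ax": 0,"ay": -1.7,"az": 0,"gripper": 1},
    {"x": 0.0075,"y": 0,"z": -0.028,"ax": 0,"ay": -1.7,"az": 0,"gripper": 1},
    {"x": 0.0075,"y": 0,"z": -0.028,"ax": 0,"ay": -1.7,"az": 0,"gripper": 1}
  ]
}}

```text
clock: 10.7
ee_pos: [561.9, -31.9, 80.1]
eef_rot: [[-0.088, 0.996, 0.008], [0.993, 0.088, -0.075], [-0.075, 0.001, -0.997]]
force: [0.6, -0.3, -5.4]
gripper_width: 24.4
grip_force: 109.2
```

```bash
python3 look.py 8 p; python3 ped.py 8;  python3 - <<'E'
import cv2
a=cv2.imread("pics/scene8.png")[200:400,300:500]; b=cv2.imread("pics/scene7.png")[200:400,300:500]
cv2.imwrite("pics/c8.png",cv2.hconcat([cv2.resize(a,(400,400)),cv2.resize(b,(400,400))]))
E
```

```text
tcp [561.9 -31.9  80.1] F [ 0.6 -0.3 -5.4] w 24.4 t 10.7
scene top face z=9.4 + 0.0829 x xmax 299.2 lat 4.0 tipz 4.8
top top face z=15.5 + 0.0332 x xmax 299.8 lat -1.3 tipz 7.1
scene tilt 0.0512 side -0.0030 z0 49.8 3317 front -94.8
top tilt 0.0519 side 0.0027 z0 48.3 1770 front -99.0
```

View pics/c8.png

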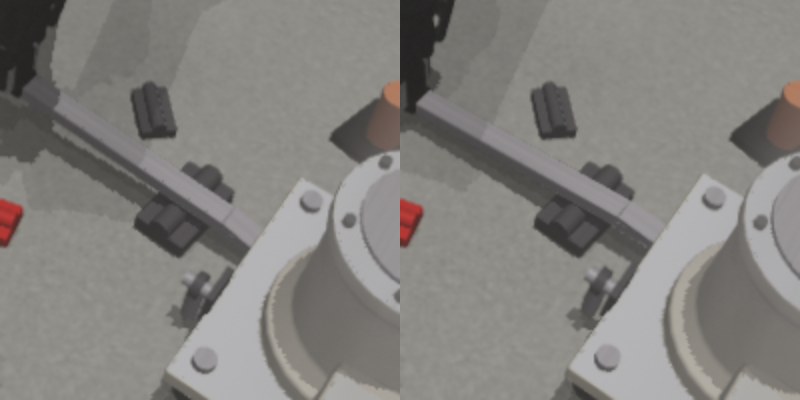

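Emit:
{"fn": "servo_tool", "kwargs": {
  "series": [
    {"x": 0.0015,"y": 0,"z": -0.0052,"ax": 0,"ay": -0.27,"az": 0,"gripper": 1},
    {"x": 0.003,"y": 0,"z": -0.0104,"ax": 0,"ay": -0.54,"az": 0,"gripper": 1},
    {"x": 0.003,"y": 0,"z": -0.0155,"ax": 0,"ay": -0.8,"az": 0,"gripper": 1},
    {"x": 0.003,"y": 0,"z": -0.0155,"ax": 0,"ay": -0.8,"az": 0,"gripper": 1},
    {"x": -0.005,"y": 0,"z": -0.017,"ax": 0,"ay": -0.8,"az": 0,"gripper": 1},
    {"x": -0.015,"y": 0,"z": -0.019,"ax": 0,"ay": -0.8,"az": 0,"gripper": 1},
    {"x": -0.027,"y": 0,"z": -0.021,"ax": 0,"ay": -0.8,"az": 0,"gripper": 1},
    {"x": -0.04,"y": 0,"z": -0.024,"ax": 0,"ay": -0.8,"az": 0,"gripper": 1},
    {"x": -0.055,"y": 0,"z": -0.028,"ax": 0,"ay": -0.8,"az": 0,"gripper": 1},
    {"x": -0.075,"y": 0,"z": -0.034,"ax": 0,"ay": -0.8,"az": 0,"gripper": 1},
    {"x": -0.09,"y": 0,"z": -0.05,"ax": 0,"ay": -0.8,"az": 0,"gripper": 1},
    {"x": -0.1,"y": 0,"z": -0.06,"ax": 0,"ay": -0.8,"az": 0,"gripper": 1}
  ]
}}

```text
clock: 12.0
ee_pos: [570.6, -130.6, 149.3]
eef_rot: [[-0.083, 0.996, 0.015], [0.986, 0.084, -0.147], [-0.147, 0.002, -0.989]]
force: [1.4, 0.7, -5.3]
gripper_width: 24.3
grip_force: 109.2
```

```bash
python3 look.py 9; python3 ped.py 9
python3 - <<'E'
from plan import *
from bench import get_state
s=get_state(); p0=np.array(s["ee_pos"]);R0=np.array(s["eef_rot"])
def flat(x,y,z,head,beta):
    g=np.radians(-beta); h=np.radians(head); a=np.array([np.cos(h),np.sin(h),0]); k=np.array([0,0,1.])
    X=a*np.cos(g)-k*np.sin(g); Z=-k*np.cos(g)-a*np.sin(g); return np.array([x,y,z]),np.c_[X,np.cross(Z,X),Z]
P=flat(500,-255,70,98,1.5); delta(p0,R0,P); delta(*P,flat(500,-255,35,98,1.5))
E
```

```text
tcp [ 570.6 -130.6  149.3] F [ 1.4  0.7 -5.3] w 24.3 t 12.0
scene top face z=14.2 + 0.0276 x xmax 287.6 lat 1.1 tipz 32.2
top top face z=14.5 + 0.0230 x xmax 285.4 lat -0.2 tipz 32.3
scene tilt 0.0514 side -0.0027 z0 49.8 3300 front -94.8
top tilt 0.0511 side 0.0022 z0 48.2 1771 front -99.1
x -0.1050 y -0.0821 z 0.0963 | ax 0.016 ay 2.007 az -0.647 tcp [ 500 -255   70]
x -0.0009 y 0.0000 z 0.0350 | ax 0.000 ay 0.000 az 0.000 tcp [ 500 -255   35]
```

Emit:
{"fn": "servo_tool", "kwargs": {
  "series": [
    {"x": -0.015,"y": -0.01,"z": 0,"ax": 0,"ay": 0.2,"az": -0.05,"gripper": 1},
    {"x": -0.04,"y": -0.025,"z": 0.005,"ax": 0,"ay": 0.5,"az": -0.15,"gripper": 1},
    {"x": -0.07,"y": -0.04,"z": 0.02,"ax": 0,"ay": 0.9,"az": -0.3,"gripper": 1},
    {"x": -0.095,"y": -0.055,"z": 0.04,"ax": 0,"ay": 1.3,"az": -0.45,"gripper": 1},
    {"x": -0.115,"y": -0.068,"z": 0.06,"ax": 0,"ay": 1.6,"az": -0.55,"gripper": 1},
    {"x": -0.13,"y": -0.08,"z": 0.08,"ax": 0.01,"ay": 1.85,"az": -0.62,"gripper": 1},
    {"x": -0.135,"y": -0.0845,"z": 0.095,"ax": 0.016,"ay": 2.0,"az": -0.65,"gripper": 1},
    {"x": -0.135,"y": -0.0845,"z": 0.1,"ax": 0.016,"ay": 2.0,"az": -0.65,"gripper": 1},
    {"x": -0.135,"y": -0.0845,"z": 0.1,"ax": 0.016,"ay": 2.0,"az": -0.65,"gripper": 1},
    {"x": -0.135,"y": -0.0845,"z": 0.1,"ax": 0.016,"ay": 2.0,"az": -0.65,"gripper": 1}
  ]
}}

```text
clock: 13.1
ee_pos: [501.2, -279.9, 69.8]
eef_rot: [[-0.147, 0.989, -0.005], [0.989, 0.147, 0.028], [0.028, -0.001, -1.0]]
force: [-0.5, 0.7, -5.8]
gripper_width: 24.5
grip_force: 109.2
```

```bash
python3 look.py 10; python3 ped.py 10
```

```text
tcp [ 501.2 -279.9   69.8] F [-0.5  0.7 -5.8] w 24.5 t 13.1
scene top face z=16.3 + 0.0153 x xmax 288.5 lat 2.2 tipz 31.9
top top face z=15.8 + 0.0257 x xmax 286.0 lat -1.3 tipz 33.8
scene tilt 0.0510 side -0.0027 z0 49.8 3335 front -94.6
top tilt 0.0506 side 0.0019 z0 48.2 1763 front -99.1
```

Emit:
{"fn": "servo_tool", "kwargs": {
  "series": [
    {"x": 0,"y": 0,"z": 0.012,"ax": 0,"ay": 0,"az": 0,"gripper": 1},
    {"x": 0,"y": 0,"z": 0.022,"ax": 0,"ay": 0,"az": 0,"gripper": 1},
    {"x": 0,"y": 0,"z": 0.029,"ax": 0,"ay": 0,"az": 0,"gripper": 1},
    {"x": 0,"y": 0,"z": 0.033,"ax": 0,"ay": 0,"az": 0,"gripper": 1},
    {"x": 0,"y": 0,"z": 0.036,"ax": 0,"ay": 0,"az": 0,"gripper": 1},
    {"x": 0,"y": 0,"z": 0.037,"ax": 0,"ay": 0,"az": 0,"gripper": 1},
    {"x": 0,"y": 0,"z": 0.037,"ax": 0,"ay": 0,"az": 0,"gripper": 1}
  ]
}}

```text
clock: 13.9
ee_pos: [499.2, -281.5, 32.0]
eef_rot: [[-0.143, 0.99, -0.007], [0.989, 0.143, 0.027], [0.028, -0.003, -1.0]]
force: [-0.2, 0.2, -5.6]
gripper_width: 24.4
grip_force: 109.2
```

Emit:
{"fn": "servo_tool", "kwargs": {
  "series": [
    {"x": 0,"y": 0,"z": 0.001,"ax": 0,"ay": 0,"az": 0,"gripper": 1},
    {"x": 0,"y": 0,"z": 0.001,"ax": 0,"ay": 0,"az": 0,"gripper": 0.6},
    {"x": 0,"y": 0,"z": 0.001,"ax": 0,"ay": 0,"az": 0,"gripper": 0.3},
    {"x": 0,"y": 0,"z": 0.001,"ax": 0,"ay": 0,"az": 0,"gripper": 0.3},
    {"x": 0,"y": 0,"z": 0.001,"ax": 0,"ay": 0,"az": 0,"gripper": 0.3},
    {"x": 0,"y": 0,"z": -0.01,"ax": 0,"ay": 0,"az": 0,"gripper": 0.3},
    {"x": 0,"y": 0,"z": -0.03,"ax": 0,"ay": 0,"az": 0,"gripper": 0.3},
    {"x": 0,"y": 0,"z": -0.06,"ax": 0,"ay": 0,"az": 0,"gripper": 0.3},
    {"x": 0,"y": 0,"z": -0.1,"ax": 0,"ay": 0,"az": 0,"gripper": 0.3},
    {"x": 0,"y": 0,"z": -0.12,"ax": 0,"ay": 0,"az": 0,"gripper": 0.3},
    {"x": 0,"y": 0,"z": -0.12,"ax": 0,"ay": 0,"az": 0,"gripper": 0.3}
  ]
}}

```text
clock: 15.0
ee_pos: [502.4, -285.6, 156.3]
eef_rot: [[-0.144, 0.99, -0.001], [0.989, 0.144, 0.023], [0.023, 0.002, -1.0]]
force: [-0.2, -0.2, 0.3]
gripper_width: 59.3
grip_force: 0.0
```

```bash
python3 - <<'E'
from bench import get_state,eyes
from h import *
s=get_state(); print(s["ee_pos"],s["force"],s["gripper_width"])
for n in("scene","top"):
    d=eyes.read_camera(n); np.savez(f"{n}11.npz",**d); cv2.imwrite(f"pics/{n}11.png",d["image"][...,::-1])
    p=cloud(d); t=np.array([499,-281.5]); a=np.array([-.143,.99]); q=(p[...,:2]-t)@a; l=(p[...,:2]-t)@np.array([a[1],-a[0]])
    for lo in(-90,-60,40,100,160,210,270):
        m=(abs(l)<8)&(q>lo)&(q<lo+15)&(p[...,2]<60); print(lo,np.round(np.median(p[m][:,2]),1),end=" | ")
    print(n)
E
python3 ped.py 11
```

```text
[ 502.4251687  -285.55716298  156.29350495] [-0.16197014 -0.20126983  0.30480097] 59.26288217330775
-90 17.2 | -60 17.4 | 40 16.4 | 100 17.6 | 160 17.4 | 210 17.5 | 270 8.0 | scene
-90 nan | -60 nan | 40 15.2 | 100 15.0 | 160 14.5 | 210 14.9 | 270 5.0 | top
scene tilt 0.0513 side -0.0026 z0 49.8 3321 front -95.0
top tilt 0.0531 side 0.0018 z0 48.2 1759 front -98.9
  return _methods._mean(a, axis=axis, dtype=dtype,
  ret = ret.dtype.type(ret / rcount)
```

View pics/scene11.png

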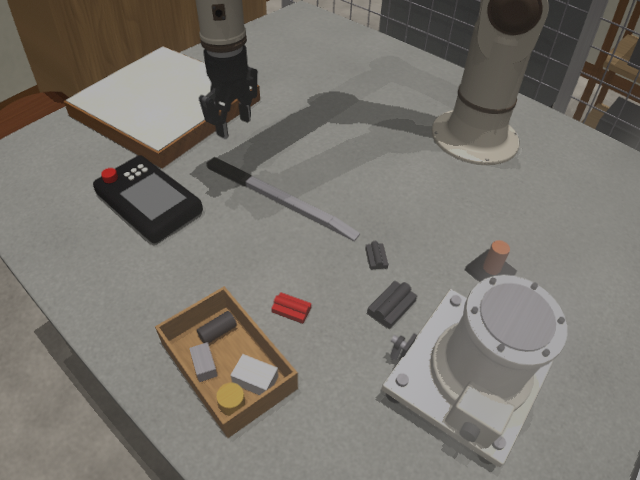

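The bar lies flat on the table (toe at about (357,236) px), well clear of the block and the pedestal. The pedestal stays propped at about 0.052 rad, and nothing else has moved.

```bash
python3 -c "
from bench import robot
print(robot.job_done())"
```

```text
the job is handed in; nothing more can be done
None
```

The job is handed in: the pedestal stands propped on its drop leg, tipped back about 0.052 rad, and the bar lies flat on the table clear of the pedestal and block; the hand-in gave no verdict.

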